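# Load the check-weight carrier and hold it up level

## Robot

A 7-joint arm with a two-finger parallel gripper is mounted at the origin on a cart in front of the work surface, level with it; the furniture and walls round the work are solid. World frame = base frame: x ahead of the robot, y to its left, z up, the work surface at z = 0. Lengths are in m, angles in rad, forces in N, time in s.
With the tool pointing down it reaches from about 0.425 to 0.875 m from the base axis. Payload 8.4 kg.
Tool frame: the origin (TCP) lies on the centre line of the jaws, within the pads' length; the fingertips stand 17 mm ahead of it and the grasp point (between the pads) lies 2 mm behind it; z points along the fingers, y is the line along which they close (so a half turn about z gives the same grasp; the last joint's range is limited). The gripper opens to 87 mm and grips with 3 to 60 N. Pads are 19 mm wide; open, the fingers measure 117 mm over their backs; the gripper's body (75 mm by 190 mm) begins 51 mm behind the grasp point.
Start: joints at [1.054, 0.333, 0.04, 1.465, -0.013, 1.343, -0.059], TCP at [0.264, -0.594, 0.24] pointing down, gripper open.
Joint ranges: [-2.58, 2.58], [-0.38, 2.09], [-1.3, 1.39], [0.25, 2.4], [-1.5, 4.64], [0.08, 2.09], [-2.65, 2.65]. Speed limits (rad/s): [2.22, 2.22, 2.79, 2.79, 3.14, 3.14, 3.14].

## Interface

Orientations are given as a rotation vector (axis times angle).
In Python, from bench import env gives the robot as it stands.
- The arm moves only by the shell command python3 -m pendant 'ROWS' [OPENING]. ROWS is JSON, a list that holds one entry, the list of rows, each a list of 6 numbers: the shift along the world's x, y, z in mm, then the turn, a rotation vector about the world's x, y, z in rad. In form: [[[tx, ty, tz, rx, ry, rz], ...]]. A call has 1 to 20 rows; each row shifts and turns the commanded pose from where the row before left it; what a row does not reach is not made up. A row lasts 1/12 s, in which the tool goes at most 41.7 mm and 7.16 degrees, less where a joint would pass 70% of its speed; a pose out of reach is approached as far as the arm can. A call is refused whole if a number of a shift passes 41.7 or a number of a turn 0.125, either way. A call with a gripper value outside its range is refused whole. OPENING is the opening, from 0 (shut) to 1 (fully open), set as the call begins (- or left out, the last holds). The fingers move at their own pace and stop on an object; the grip force is fixed at half the most. Time passes only in rows, so rows that do not move let the fingers close. It gives the time, the measured TCP pose, the force, the opening and the grip force at its end, in the units of the state.
- env.get_obs(): the state, without advancing time (a new reading comes with each control period).
- env.snapshot(name): name is "scene" or "top" or "wrist"; returns the picture (400x640x3 uint8, red, green, blue); there is no depth.
- env.camera_params(name): a dict with "fov_y" (degrees; the focal length in pixels is half the picture's height over the tangent of half this angle, whatever the lens; pixels are square), "cx", "cy" (the principal point, pixels), "D" ([k1, k2, p1, p2, k3] as OpenCV has them; the pictures are not rectified), "T" (4x4, takes a point from camera to world coordinates). Camera axes: x right, y down, z forward; pixel columns grow to the right and rows downward; lengths in m; the calibration is good to about 2 mm. A picture is of the moment at which its call begins: read the wrist's pose just before it. camera_params takes no time and is no camera call; for the wrist camera it gives the pose at the moment of the call.
- env.finish_job(): hands the job in; it is judged then, once.
The state is a dict: "clock": time; "q": joint angles; "qvel": joint speeds; "tau": joint torques, N m; "tool_pos": TCP position; "eef_rot": TCP orientation; "contact_force": force on the tool from outside, world axes, zero at the start; "wrist_torque": the same for the moment, N m; "width": finger opening in m; "grasp_force": force on a finger pad.
Only numpy, scipy, OpenCV 4.12 (cv2) and the standard library are available. Lean on these libraries where they do the work, as an engineer would, in place of code of your own. Each camera call takes 0.05 s, during which the arm holds its last target. There are 200 camera calls.

## Task

Put the steel block weight that lies on the table into the empty pocket of the blue carrier, so that it sits flat and fully home like the one in the other pocket, and let go of it while the carrier still stands on the table. Then take the carrier by its black handle, lift it about 12 cm clear of the table and finish holding it there, level and still, with both blocks in their pockets: do not set it down or let go. Leave the brass weight, the tape roll and the pen where they are.

Things in the scene. Friction and masses are not known exactly. Their poses are not given: they have to be found in the camera images.
- carrier: blue plastic weight carrier, loose, about 0.25 kg empty, 0.85 kg with both blocks: plate 60 (x) x 236 (y) x 15 mm high, flat on the table, with two rectangular pockets and a black handle in the middle. Origin at the centre of its underside; z up, y along its length. Any yaw
- empty_pocket (a point): centre of the floor of the carrier's empty pocket, at y = -80 mm in the carrier's frame, 6 mm above its underside; axes as the carrier's. The pocket is 36 (x) x 58 (y) mm, 9 mm deep from the plate's top, with 3 mm chamfered mouth, so the block has 2 mm play on every side and stands 15 mm proud when home
- full_pocket (a point): the same point of the other, equal pocket at y = +80 mm in the carrier's frame, which already holds a block
- handle (a point): centre of the carrier's black grip, 69 mm above its underside, axes as the carrier's. The grip is 18 (x) x 64 (y) x 22 mm high, its top 80 mm above the underside, on two 8 mm steel posts at y = -25 and +25 mm: grip it from above across its 18 mm, fingers closing along the carrier's x
- loose_block: rectangular steel block weight lying flat on the table, 32 (x) x 54 (y) x 24 mm high, about 0.3 kg, with a small brass plug in its top; origin at the centre of its underside, z up; the same either way round. Any yaw
- seated_block: the second, equal block weight, already home in the full pocket; origin at the centre of its underside
- brass_weight: bystander: brass check weight, round, 38 mm diameter, 40 mm tall; leave alone; origin at the centre of its underside
- tape_roll: bystander: roll of brown packing tape lying flat, 96 mm diameter, 48 mm tall; leave alone; origin at the centre of its underside
- red_pen: bystander: white marker pen with red cap lying on the table, 17 x 135 x 16 mm, long along its y; leave alone; origin at the centre of its underside
Mind the look-alikes: they are no part of the job. Leave any purple look-alike of the loose_block alone. There is more than one size of the carrier; the one meant has the size given above.

How it is judged:
By the outcome, as a careful person would: the job done as asked, in the order asked, and still so for the second after the job is handed in, while the arm keeps its last pose, push and grip.
It also fails if it takes over 48 s, if anything falls off the work surface, if the arm or the gripper's body presses on something with over 40 N, if the wrist force passes 120 N, or if a joint passes its speed limit or range.

## Working session

There is one attempt and no reset: what is moved stays moved. The work goes in short steps, Python scripts to look and compute and a shell command to move; the robot and the scene stay as the last step left them, time stands still between calls to the robot, and variables do not carry over. Pictures are saved under pics/ and viewed, at most 11 in all, crops included, and the job is handed in when it is done.

```bash
ls; mkdir -p pics; cat > h.py <<'E'
import numpy as np, cv2
from bench import env
def K(name):
    p=env.camera_params(name); f=200/np.tan(np.radians(p["fov_y"])/2)
    return np.array([[f,0,p["cx"]],[0,f,p["cy"]],[0,0,1.]]),np.array(p["D"],float),np.array(p["T"])
def ray(uv,z,c):
    k,D,T=c; n=cv2.undistortPoints(np.array(uv,float).reshape(-1,1,2),k,D).reshape(-1,2)
    d=np.c_[n,np.ones(len(n))]@T[:3,:3].T; o=T[:3,3]
    return o+d*((z-o[2])/d[:,2:3])
def proj(P,c):
    k,D,T=c; Ti=np.linalg.inv(T)
    return cv2.projectPoints(np.array(P,float).reshape(-1,1,3),cv2.Rodrigues(Ti[:3,:3])[0],Ti[:3,3],k,D)[0].reshape(-1,2)
def save(n,im): cv2.imwrite("pics/"+n,im[:,:,::-1])
E
python3 - <<'E'
from h import *
a=env.snapshot("top"); b=env.snapshot("scene")
np.save("top.npy",a);np.save("scene.npy",b)
save("top.png",a);save("scene.png",b)
print({k:np.round(v,4).tolist() if not isinstance(v,float) else v for k,v in env.get_obs().items()})
for n in("top","scene","wrist"):print(n,*[np.round(x,3).tolist() for x in K(n)])
E
```

```text
pics
{'clock': 0.1, 'q': [1.0538, 0.3338, 0.0399, 1.4662, -0.0134, 1.3433, -0.0585], 'qvel': [0.0002, -0.001, -0.0015, -0.0024, -0.0003, -0.0012, 0.001], 'tau': [0.0043, -65.7808, 1.3404, -40.4711, -0.0595, 0.0409, 0.0001], 'tool_pos': [0.2635, -0.5937, 0.2388], 'eef_rot': [-3.0719, -0.6512, 0.0006], 'contact_force': [0.5055, -1.0556, -0.8277], 'wrist_torque': [0.0379, 0.014, 0.0324], 'grasp_force': 0.0, 'width': 0.08704124874874257}
top [[369.497, 0.0, 320.274], [0.0, 369.497, 194.706], [0.0, 0.0, 1.0]] [0.009, 0.0, 0.0, 0.0, 0.0] [[-0.004, -0.989, 0.148, 0.367], [-1.0, 0.006, 0.011, -0.151], [-0.012, -0.148, -0.989, 1.432], [0.0, 0.0, 0.0, 1.0]]
scene [[390.459, 0.0, 321.931], [0.0, 390.459, 198.333], [0.0, 0.0, 1.0]] [-0.019, 0.0, 0.0, 0.0, 0.0] [[-0.854, -0.237, 0.464, -0.075], [-0.52, 0.412, -0.748, 0.917], [-0.014, -0.88, -0.475, 0.758], [0.0, 0.0, 0.0, 1.0]]
wrist [[327.685, 0.0, 321.69], [0.0, 327.685, 194.252], [0.0, 0.0, 1.0]] [0.014, 0.0, 0.0, 0.0, 0.0] [[0.405, -0.875, -0.265, 0.337], [-0.914, -0.388, -0.116, -0.563], [-0.001, 0.289, -0.957, 0.384], [0.0, 0.0, 0.0, 1.0]]
```

View pics/top.png

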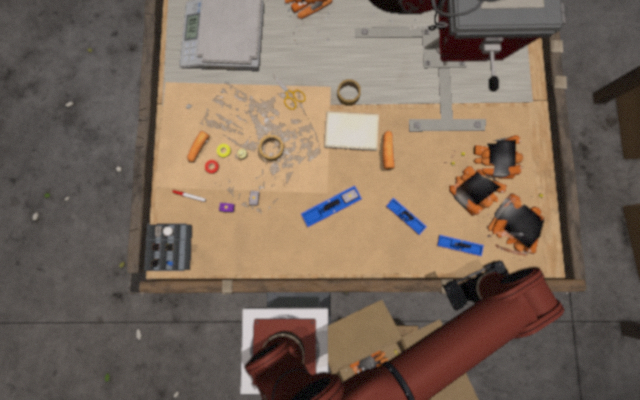

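View pics/scene.png

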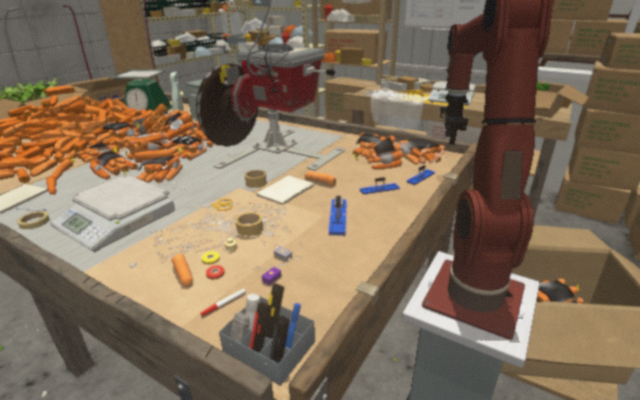

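The top view shows three blue carriers: (331,206), the longest, which holds a block at its upper right end; (406,216); and (460,245). The grey block is at (253,198), its purple look-alike at (227,207), and the pen at (188,196). I'll measure the sizes and enlarge this area.

```bash
python3 - <<'E'
from h import *
a=np.load("top.npy"); c=K("top"); hsv=cv2.cvtColor(a,cv2.COLOR_RGB2HSV)
m=cv2.inRange(hsv,(100,130,60),(118,255,255))
m=cv2.morphologyEx(m,cv2.MORPH_CLOSE,np.ones((5,5)))
for k in cv2.findContours(m,0,1)[0]:
    if cv2.contourArea(k)<100: continue
    P=ray(k.reshape(-1,2),0.015,c)[:,:2]*1000
    r=cv2.minAreaRect(P.astype(np.float32)); print(np.round(k.reshape(-1,2).mean(0)),r)
print(ray([[253,198]],.024,c),ray([[227,207]],.024,c))
save("crop1.png",cv2.resize(a[140:250,160:370],None,fx=3.8,fy=3.8,interpolation=cv2.INTER_CUBIC))
E
```

```text
[460. 245.] ((383.31964111328125, -662.1116333007812), (162.0833740234375, 37.0063591003418), 76.20408630371094)
[406. 216.] ((495.04718017578125, -462.89495849609375), (158.44937133789062, 37.799198150634766), 47.76943588256836)
[333. 204.] ((534.2039184570312, -176.0233154296875), (54.001338958740234, 229.19590759277344), 27.275785446166992)
[[0.56594448 0.12360303 0.024     ]] [[0.5316006  0.22286343 0.024     ]]
```

View pics/crop1.png

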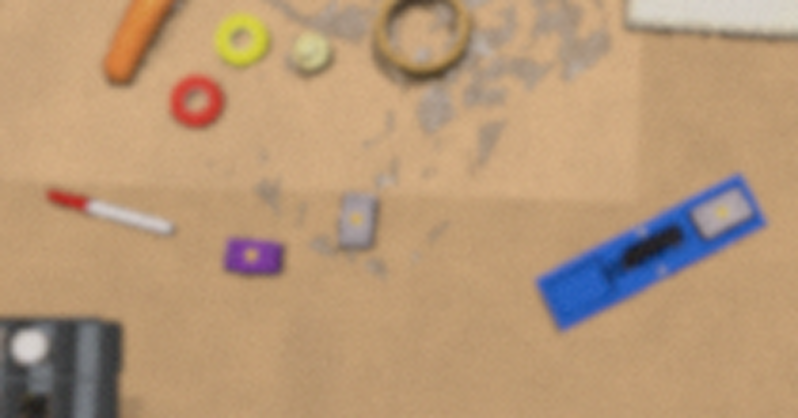

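The carrier at top-view pixel (331,206) measures about 229 x 54 mm and the other two about 160 x 37 mm, so it is the one with the given size. Its empty pocket is the lower left end. In the crop the grey steel block with the brass plug is at (357,221) and the purple look-alike at (254,256). I'll go over the carrier on the way to the block and look from near.

```bash
python3 -m pendant '[[[17,26,0,0,0,0.1],[17,26,0,0,0,0.1],[17,26,0,0,0,0.1],[17,26,0,0,0,0.1],[17,26,0,0,0,0.1],[17,26,0,0,0,0.1],[17,26,0,0,0,0.1],[17,26,0,0,0,0.1],[17,26,0,0,0,0.1],[17,26,0,0,0,0.1],[17,26,0,0,0,0.1],[17,26,0,0,0,0.1],[17,26,0,0,0,0.1],[17,26,0,0,0,0.1],[17,26,0,0,0,0.1],[17,26,0,0,0,0.1],[0,0,0,0,0,0],[0,0,0,0,0,0]]]' 1
python3 - <<'E'
from h import *
c=K("wrist"); a=env.snapshot("wrist"); np.save("w1.npy",a); np.savez("w1c.npz",k=c[0],D=c[1],T=c[2]); save("w1.png",a)
E
```

```text
clock: 1.6
tool_pos: [0.5363, -0.176, 0.2391]
eef_rot: [-1.669, -2.661, -0.001]
contact_force: [-0.4, -0.8, -0.5]
width: 0.0871
grasp_force: 0.0
```

View pics/w1.png

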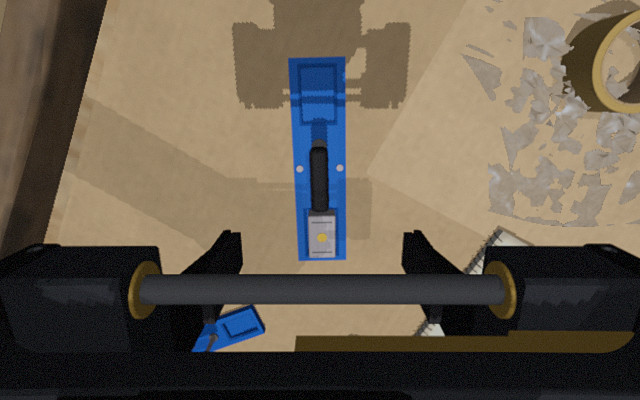

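The view shows the whole carrier, with corners at about (289,58), (345,58), (346,261) and (298,261). The empty pocket is at (318,93), the handle at (319,178) and the seated block at (321,235). Now I'll measure its pose.

```bash
cat > car.py <<'E'
from h import *
def carrier(a,c,z=.015):
    hsv=cv2.cvtColor(a,cv2.COLOR_RGB2HSV)
    m=cv2.inRange(hsv,(100,130,40),(120,255,255)); m=cv2.morphologyEx(m,cv2.MORPH_CLOSE,np.ones((5,5)))
    k=max(cv2.findContours(m,0,1)[0],key=cv2.contourArea)
    r=cv2.minAreaRect((ray(k.reshape(-1,2),z,c)[:,:2]*1000).astype(np.float32))
    b=cv2.boxPoints(r); return r,b,proj(np.c_[b/1000,np.full(4,z)],c)
E
python3 - <<'E'
from car import *
a=np.load("w1.npy");d=np.load("w1c.npz");c=(d['k'],d['D'],d['T'])
r,b,p=carrier(a,c);print(r,p.round(1).tolist())
print(c[2].round(3).tolist())
print((ray([[299.5,168.5],[340,168]],.015,c)*1000).round(1))
g=cv2.cvtColor(a,cv2.COLOR_RGB2HSV); print(g[140,305],g[63,320],g[95,318],g[60:66,320].tolist())
save("w1c.png",cv2.resize(a[45:270,270:370],None,fx=2.6,fy=2.6,interpolation=cv2.INTER_CUBIC))
E
```

```text
((534.4188232421875, -178.15573120117188), (59.0799560546875, 234.91510009765625), 27.342514038085938) [[287.8, 58.0], [298.5, 260.1], [345.7, 259.0], [344.4, 56.4]]
[[0.9, 0.417, 0.126, 0.502], [0.435, -0.862, -0.26, -0.105], [-0.0, 0.289, -0.957, 0.385], [0.0, 0.0, 0.0, 1.0]]
[[ 514.3 -189.    15. ]
 [ 556.  -168.2   15. ]]
[107 196 181] [106 255 109] [107 216 168] [[108, 206, 124], [108, 199, 128], [106, 247, 121], [106, 255, 109], [107, 250, 99], [108, 232, 98]]
```

View pics/w1c.png

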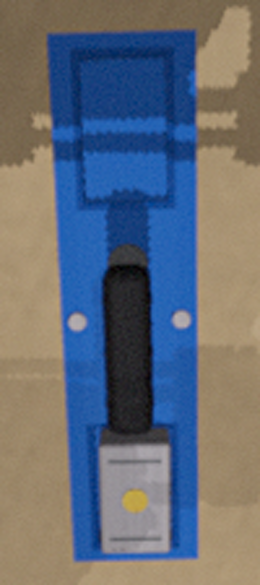

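```bash
python3 -m pendant '[[[2.5,25,-5,0,0,0.0875],[2.5,25,-5,0,0,0.0875],[2.5,25,-5,0,0,0.0875],[2.5,25,-5,0,0,0.0875],[2.5,25,-5,0,0,0.0875],[2.5,25,-5,0,0,0.0875],[2.5,25,-5,0,0,0.0875],[2.5,25,-5,0,0,0.0875],[2.5,25,-5,0,0,0.0875],[2.5,25,-5,0,0,0.0875],[2.5,25,-5,0,0,0.0875],[2.5,25,-5,0,0,0.0875],[0,0,0,0,0,0],[0,0,0,0,0,0]]]' 1
python3 - <<'E'
from h import *
c=K("wrist"); a=env.snapshot("wrist"); np.save("w2.npy",a); np.savez("w2c.npz",k=c[0],D=c[1],T=c[2]); save("w2.png",a)
E
```

```text
clock: 2.82
tool_pos: [0.5654, 0.1217, 0.179]
eef_rot: [-0.117, -3.138, 0.001]
contact_force: [-0.3, -0.6, 0.8]
width: 0.0869
grasp_force: 0.0
```

View pics/w2.png

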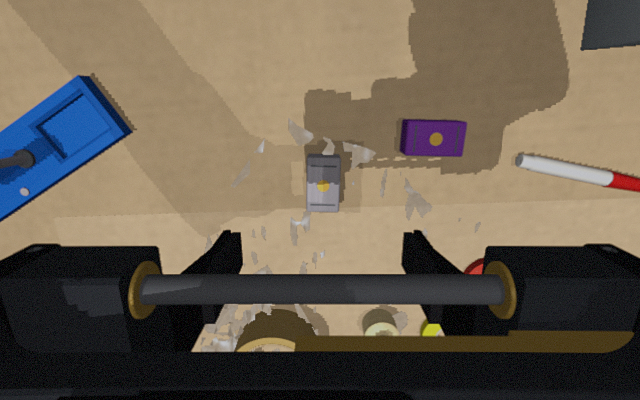

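The steel block is at (323,183) with its brass plug at about (322,187). The purple look-alike is at (433,138) and will be left alone. I'll enlarge the block for its edges.

```bash
python3 - <<'E'
from h import *
a=np.load("w2.npy");d=np.load("w2c.npz");c=(d['k'],d['D'],d['T'])
hsv=cv2.cvtColor(a,cv2.COLOR_RGB2HSV)
m=cv2.inRange(hsv,(20,120,90),(32,255,255));m[:165]=0;m[205:]=0;m[:,:305]=0;m[:,340:]=0
ys,xs=np.nonzero(m);print(len(xs),xs.mean(),ys.mean(),ray([[xs.mean(),ys.mean()]],.024,c)*1000,c[2].round(3).tolist())
# where a centred upright block would project for reference
P=ray([[xs.mean(),ys.mean()]],.024,c)[0]
y=np.radians(-3.)
for t in (-6,-3,0,3):
  u=np.array([np.cos(np.radians(t)),np.sin(np.radians(t)),0]);v=np.array([-u[1],u[0],0])
  print(t,proj([P+s*.027*u+q*.016*v for s,q in((1,1),(1,-1),(-1,-1),(-1,1))],c).round(1).tolist())
save("w2c.png",cv2.resize(a[145:222,295:352],None,fx=7.5,fy=7.5,interpolation=cv2.INTER_CUBIC))
E
```

```text
98 322.88775510204084 185.3877551020408 [[568.33608953 121.51392978  24.        ]] [[0.075, 0.955, 0.288, 0.487], [0.997, -0.071, -0.022, 0.127], [-0.001, 0.288, -0.957, 0.324], [0.0, 0.0, 0.0, 1.0]]
-6 [[338.5, 212.6], [305.6, 211.7], [306.5, 156.7], [341.1, 157.8]]
-3 [[339.9, 211.8], [307.1, 212.5], [305.0, 157.6], [339.5, 156.9]]
0 [[341.3, 210.9], [308.6, 213.2], [303.5, 158.6], [338.0, 156.0]]
3 [[342.7, 210.0], [310.1, 213.9], [302.1, 159.6], [336.4, 155.3]]
```

View pics/w2c.png

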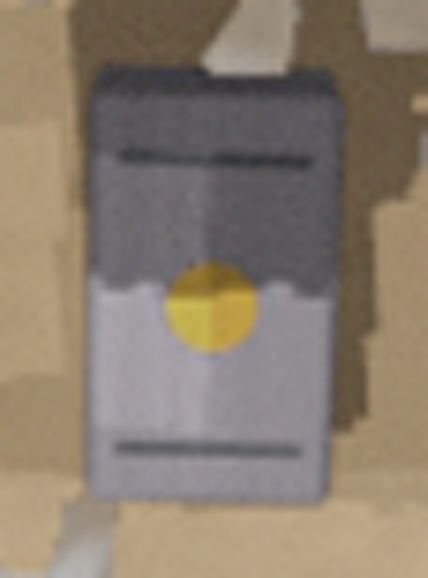

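The block's top corners are near (307,157), (341,158), (339,212) and (307,211), which puts its centre at (0.5685, 0.1215) with its long axis at about -5°. The tool's yaw already fits. I'll descend to TCP z=0.028, which keeps the tips 11 mm above the table, and grip.

```bash
python3 -m pendant '[[[3,0,-30,0,0,-0.01],[0,0,-30,0,0,0],[0,0,-30,0,0,0],[0,0,-25,0,0,0],[0,0,-20,0,0,0],[0,0,-10,0,0,0],[0,0,-6,0,0,0],[0,0,0,0,0,0],[0,0,0,0,0,0]]]' 1
python3 -m pendant '[[[0,0,0,0,0,0],[0,0,0,0,0,0],[0,0,0,0,0,0],[0,0,0,0,0,0],[0,0,0,0,0,0],[0,0,0,0,0,0],[0,0,0,0,0,0],[0,0,0,0,0,0]]]' 0
```

```text
clock: 3.62
tool_pos: [0.5694, 0.1214, 0.0295]
eef_rot: [0.134, 3.138, -0.0]
contact_force: [0.2, 0.5, 0.3]
width: 0.0869
grasp_force: 0.0
clock: 4.28
tool_pos: [0.5687, 0.1219, 0.0285]
eef_rot: [-0.132, -3.139, 0.0]
contact_force: [0.8, 1.3, -0.7]
width: 0.0414
grasp_force: 0.0
```

```bash
python3 -m pendant '[[[0,0,0,0,0,0],[0,0,0,0,0,0],[0,0,0,0,0,0],[0,0,0,0,0,0],[0,0,0,0,0,0],[0,0,0,0,0,0]]]' 0
python3 -m pendant '[[[0,0,10,0,0,0],[0,0,25,0,0,0],[0,0,30,0,0,0],[0,0,30,0,0,0],[0,0,25,0,0,0],[0,0,0,0,0,0]]]' 0
```

```text
clock: 4.78
tool_pos: [0.5687, 0.122, 0.0285]
eef_rot: [-0.132, -3.139, -0.0]
contact_force: [0.2, 1.7, -0.3]
width: 0.0315
grasp_force: 30.0
clock: 5.28
tool_pos: [0.5711, 0.1229, 0.1545]
eef_rot: [0.131, 3.131, 0.002]
contact_force: [0.9, 0.5, -2.3]
width: 0.0317
grasp_force: 30.0
```

```bash
python3 -m pendant '[[[-5.9,-19.1,0,0,0,-0.0842],[-5.9,-19.1,0,0,0,-0.0842],[-5.9,-19.1,0,0,0,-0.0842],[-5.9,-19.1,0,0,0,-0.0842],[-5.9,-19.1,0,0,0,-0.0842],[-5.9,-19.1,0,0,0,-0.0842],[-5.9,-19.1,-5,0,0,-0.0842],[-5.9,-19.1,-5,0,0,-0.0842],[-5.9,-19.1,-5,0,0,-0.0842],[-5.9,-19.1,-10,0,0,-0.0842],[-5.9,-19.1,-15,0,0,-0.0842],[-5.9,-19.1,-20,0,0,-0.0842],[0,0,0,0,0,0],[0,0,0,0,0,0],[0,0,0,0,0,0]]]' 0
python3 - <<'E'
from car import *
c=K("wrist"); a=env.snapshot("wrist"); np.save("w3.npy",a); np.savez("w3c.npz",k=c[0],D=c[1],T=c[2]); save("w3.png",a)
E
```

```text
clock: 6.53
tool_pos: [0.4979, -0.1067, 0.0886]
eef_rot: [-1.632, -2.684, -0.0]
contact_force: [0.2, -0.4, -2.5]
width: 0.0315
grasp_force: 30.0
```

View pics/w3.png

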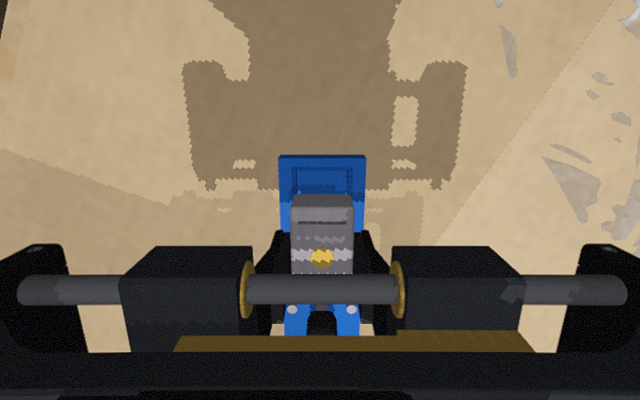

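The block is in the jaws above the carrier. Its plug is at (321,257), its near top edge at (292..353,207), and the plate's near end at (279..366,155). I'll work out the block's offset from the pocket.

```bash
python3 - <<'E'
from car import *
a=np.load("w3.npy");d=np.load("w3c.npz");c=(d['k'],d['D'],d['T'])
hsv=cv2.cvtColor(a,cv2.COLOR_RGB2HSV).astype(int)
m=cv2.inRange(hsv.astype(np.uint8),(100,130,20),(120,255,255))
for r in range(150,235,6):
    x=np.nonzero(m[r,250:400])[0]+250
    print(r,(x.min(),x.max()) if len(x) else None, end=' ')
print('\ncol',[(r,a[r,300].tolist()) for r in range(150,172)])
k,D,T=c
ang=np.radians(27.3); ex=np.array([np.cos(ang),np.sin(ang)]); ey=np.array([np.sin(ang),-np.cos(ang)])
C=np.array([.5346,-.1783])
def loc(uv,z): 
    P=ray(uv,z,c)[:,:2]-C; return (np.c_[P@ex,P@ey]*1000).round(1).tolist()
for r in (170,190,210,224):
    x=np.nonzero(m[r,250:400])[0]+250
    print('side',loc([[x.min()-.5,r],[x.max()+.5,r]],.015))
y=hsv; g=cv2.inRange(hsv.astype(np.uint8),(20,120,90),(32,255,255));g[:235]=0;g[275:]=0;g[:,:300]=0;g[:,345:]=0
ys,xs=np.nonzero(g);print('plug',xs.mean(),xs.min(),xs.max(),ys.min(),ys.max(),loc([[xs.mean(),ys.mean()]],.0846))
print('blocktop near',loc([[292,207],[353,206]],.0846),'tcp',((np.array(env.get_obs()['tool_pos'][:2])-C)@np.c_[ex,ey]*1000).round(1))
print('pocket end expect',proj([[*(C+ex*sx-ey*.118),z] for sx in(-.03,.03) for z in(0,.015)],c).round(1).tolist())
print('pocket mouth',proj([[*(C+ex*sx+ey*sy),.015] for sx in(-.021,.021) for sy in(-.112,-.048)],c).round(1).tolist())
print('block @',proj([[*(C+ex*sx+ey*(-.080+sy)),z] for sx in(-.016,.016) for sy,z in((-.027,.0846),(-.027,.0606))],c).round(1).tolist())
save("w3c.png",cv2.resize(a[145:285,255:390],None,fx=4.2,fy=4.2,interpolation=cv2.INTER_CUBIC))
E
```

```text
150 None 156 (np.int64(280), np.int64(364)) 162 (np.int64(278), np.int64(365)) 168 (np.int64(279), np.int64(365)) 174 (np.int64(279), np.int64(365)) 180 (np.int64(279), np.int64(364)) 186 (np.int64(279), np.int64(364)) 192 (np.int64(280), np.int64(364)) 198 (np.int64(280), np.int64(363)) 204 (np.int64(280), np.int64(363)) 210 (np.int64(280), np.int64(363)) 216 (np.int64(280), np.int64(363)) 222 (np.int64(281), np.int64(363)) 228 (np.int64(281), np.int64(362)) 234 None 
col [(150, [145, 127, 98]), (151, [146, 125, 99]), (152, [149, 127, 99]), (153, [141, 119, 95]), (154, [111, 103, 93]), (155, [24, 39, 85]), (156, [9, 43, 90]), (157, [19, 50, 100]), (158, [18, 63, 127]), (159, [20, 74, 148]), (160, [17, 73, 146]), (161, [30, 76, 147]), (162, [27, 75, 146]), (163, [32, 76, 149]), (164, [20, 73, 144]), (165, [26, 77, 147]), (166, [27, 73, 142]), (167, [18, 58, 123]), (168, [17, 57, 118]), (169, [16, 59, 123]), (170, [19, 64, 129]), (171, [26, 75, 145])]
side [[-29.9, -110.0], [30.2, -110.1]]
side [[-29.0, -95.8], [30.1, -95.8]]
side [[-29.6, -81.0], [29.9, -81.1]]
side [[-29.2, -70.4], [30.3, -70.4]]
plug 321.41525423728814 311 332 248 267 [[0.2, -80.4]]
blocktop near [[-14.0, -107.3], [15.4, -107.8]] tcp [  0.8 -80.5]
pocket end expect [[279.6, 154.6], [276.9, 158.4], [363.0, 154.6], [365.7, 158.5]]
pocket mouth [[290.5, 167.1], [292.7, 252.3], [352.1, 167.2], [349.7, 252.3]]
block @ [[287.9, 207.6], [292.2, 193.3], [354.3, 207.7], [350.1, 193.4]]
```

View pics/w3c.png

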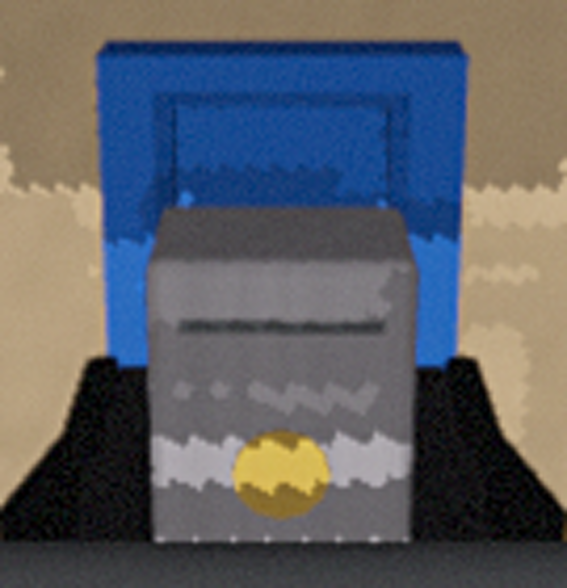

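The block is within 1 mm of the pocket in all axes. Lowering it now.

```bash
python3 -m pendant '[[[0,0,-15,0,0,0],[0,0,-15,0,0,0],[0,0,-8,0,0,0],[0,0,-4,0,0,0],[0,0,-3,0,0,0],[0,0,-2,0,0,0],[0,0,0,0,0,0]]]' 0
python3 -m pendant '[[[0,0,-2,0,0,0],[0,0,-2,0,0,0],[0,0,-1.5,0,0,0],[0,0,-1,0,0,0],[0,0,0,0,0,0],[0,0,0,0,0,0]]]' 0
```

```text
clock: 7.17
tool_pos: [0.4982, -0.1071, 0.0418]
eef_rot: [1.634, 2.683, 0.0]
contact_force: [0.6, 0.5, -2.9]
width: 0.0318
grasp_force: 30.0
clock: 7.67
tool_pos: [0.4979, -0.1073, 0.035]
eef_rot: [-1.634, -2.683, 0.0]
contact_force: [0.1, -0.6, -2.6]
width: 0.0318
grasp_force: 30.0
```

```bash
python3 -m pendant '[[[0,0,-0.5,0,0,0],[0,0,-0.5,0,0,0],[0,0,0,0,0,0],[0,0,0,0,0,0]]]' 0
```

```text
clock: 8.0
tool_pos: [0.498, -0.1073, 0.0344]
eef_rot: [1.634, 2.683, -0.0]
contact_force: [-3.8, 0.4, 4.9]
width: 0.0314
grasp_force: 30.0
```

Contact comes at the right height (block bottom at about 6 mm, upward force about 7 N). I'll release, rise and look.

```bash
python3 -m pendant '[[[0,0,0,0,0,0],[0,0,0,0,0,0],[0,0,0,0,0,0],[0,0,0,0,0,0],[0,0,0,0,0,0],[0,0,0,0,0,0],[0,0,0,0,0,0],[0,0,0,0,0,0]]]' 1
python3 -m pendant '[[[0,0,5,0,0,0],[0,0,15,0,0,0],[0,0,25,0,0,0],[0,0,30,0,0,0],[3,-6,30,0,0,0],[5,-10,25,0,0,0],[10,-19,25,0,0,0],[10,-19,25,0,0,0],[9,-17,25,0,0,0],[0,0,0,0,0,0],[0,0,0,0,0,0]]]' 1
python3 - <<'E'
from car import *
c=K("wrist"); a=env.snapshot("wrist"); np.save("w4.npy",a); np.savez("w4c.npz",k=c[0],D=c[1],T=c[2])
r,b,p=carrier(a,c);print(r)
save("w4.png",cv2.resize(a[40:275,225:415],None,fx=2.5,fy=2.5,interpolation=cv2.INTER_CUBIC))
hsv=cv2.cvtColor(a,cv2.COLOR_RGB2HSV); m=cv2.inRange(hsv,(20,120,90),(32,255,255)); m[:,:280]=0;m[:,360:]=0;m[265:]=0
n,l,s,ce=cv2.connectedComponentsWithStats(m)
for i in range(1,n):
    if s[i,4]>15: print('plug',ce[i],s[i,4],(ray([ce[i]],.030,c)*1000).round(1))
E
```

```text
clock: 8.67
tool_pos: [0.4979, -0.1072, 0.034]
eef_rot: [-1.634, -2.683, 0.0]
contact_force: [0.3, 0.4, 0.6]
width: 0.0769
grasp_force: 0.0
clock: 9.58
tool_pos: [0.5357, -0.1792, 0.2405]
eef_rot: [1.635, 2.68, 0.001]
contact_force: [0.0, 0.8, -1.5]
width: 0.0872
grasp_force: 0.0
((534.4058227539062, -177.6783905029297), (59.17967987060547, 233.96746826171875), 27.261661529541016)
plug [320.55681818  91.59090909] 88 [[ 497.8 -107.1   30. ]]
plug [321.69491525 233.44067797] 59 [[ 571.6 -248.2   30. ]]
```

View pics/w4.png

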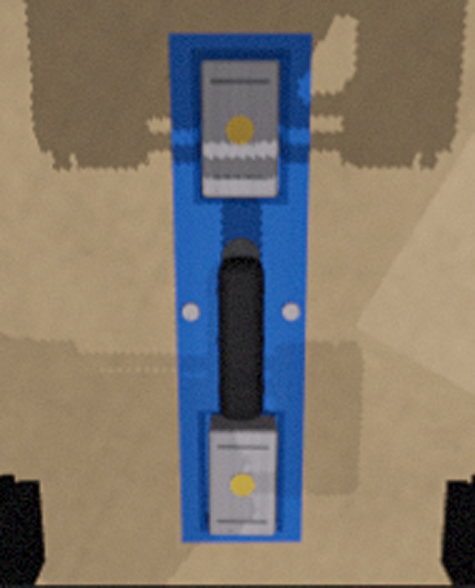

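The block sits fully in the empty pocket, clear all round. The plugs are 159 mm apart, centred on (0.5347, -0.1777), so both are at the same height. Now the handle.

```bash
python3 -m pendant '[[[0,0,-30,0,0,0],[0,0,-35,0,0,0],[0,0,-35,0,0,0],[0,0,-30,0,0,0],[0,0,-20,0,0,0],[0,0,-12,0,0,0],[0,0,-6,0,0,0],[0,0,-4,0,0,0],[0,0,0,0,0,0],[0,0,0,0,0,0]]]' 1
```

```text
clock: 10.47
tool_pos: [0.5356, -0.1783, 0.0681]
eef_rot: [1.633, 2.682, 0.0]
contact_force: [0.1, -0.3, 0.8]
width: 0.0868
grasp_force: 0.0
```

```bash
python3 -m pendant '[[[-0.8,0.5,-1,0,0,0],[0,0,0,0,0,0],[0,0,0,0,0,0],[0,0,0,0,0,0],[0,0,0,0,0,0],[0,0,0,0,0,0],[0,0,0,0,0,0],[0,0,0,0,0,0],[0,0,0,0,0,0],[0,0,0,0,0,0],[0,0,0,0,0,0],[0,0,0,0,0,0],[0,0,0,0,0,0],[0,0,0,0,0,0],[0,0,0,0,0,0],[0,0,0,0,0,0]]]' 0
```

```text
clock: 11.8
tool_pos: [0.5343, -0.1776, 0.066]
eef_rot: [1.634, 2.683, 0.0]
contact_force: [3.3, 0.7, -2.0]
width: 0.0176
grasp_force: 30.0
```

Gripped at 17.6 mm. I'll lift gently.

```bash
python3 -m pendant '[[[0,0,2,0,0,0],[0,0,4,0,0,0],[0,0,6,0,0,0],[0,0,9,0,0,0],[0,0,12,0,0,0],[0,0,13,0,0,0],[0,0,13,0,0,0],[0,0,13,0,0,0],[0,0,13,0,0,0],[0,0,12,0,0,0],[0,0,10,0,0,0],[0,0,7,0,0,0],[0,0,4,0,0,0],[0,0,2,0,0,0],[0,0,0,0,0,0],[0,0,0,0,0,0],[0,0,0,0,0,0],[0,0,0,0,0,0],[0,0,0,0,0,0],[0,0,0,0,0,0]]]' 0
python3 - <<'E'
from car import *
o=env.get_obs();print(o['wrist_torque'],np.abs(o['qvel']).max())
c=K("wrist"); a=env.snapshot("wrist"); s=env.snapshot("scene")
hsv=cv2.cvtColor(a,cv2.COLOR_RGB2HSV); m=cv2.inRange(hsv,(20,120,90),(32,255,255)); m[:,:280]=0;m[:,360:]=0;m[265:]=0
n,l,st,ce=cv2.connectedComponentsWithStats(m)
for i in range(1,n):
    if st[i,4]>15: print('plug',ce[i],st[i,4],(ray([ce[i]],.150,c)*1000).round(1))
for n,z in(('empty',-80),('full',80)):
    an=np.radians(27.3);C=np.array([.5346,-.1777]);P=C+np.array([np.sin(an),-np.cos(an)])*z/1000
    print(n,'expected plug px',proj([[*P,.150]],c).round(1),'tcp z',o['tool_pos'])
A=cv2.resize(a[100:330,220:420],(480,552)); B=cv2.resize(s[140:260,290:400],(320,349)); B=cv2.copyMakeBorder(B,0,552-349,0,0,0)
save("w5.png",np.hstack([A,B]))
E
```

```text
clock: 13.47
tool_pos: [0.534, -0.1778, 0.1858]
eef_rot: [-1.634, -2.683, 0.0]
contact_force: [0.6, 0.0, -8.3]
width: 0.0176
grasp_force: 30.0
[ 0.03644337 -0.07787831 -0.03836114] 0.0015661394628641077
plug [321.2348285   93.89973615] 379 [[ 497.6 -107.6  150. ]]
empty expected plug px [[322.6  92.5]] tcp z [ 0.53400275 -0.17775708  0.18577932]
full expected plug px [[322.5 343.3]] tcp z [ 0.53400275 -0.17775708  0.18577932]
```

View pics/w5.png

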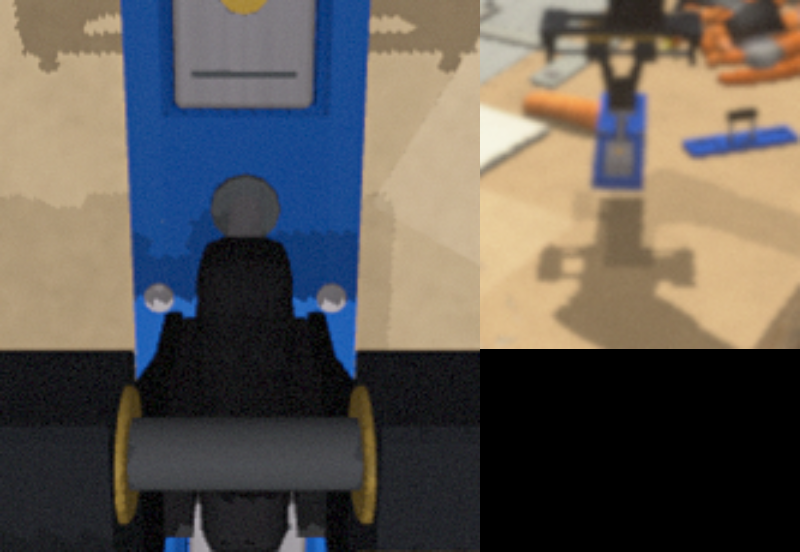

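The carrier hangs about 12 cm up with both blocks in place. The empty-pocket plug is within 1.5 px of where a level carrier puts it, the wrist moment is near zero, and the load of 8.3 N is the full 0.85 kg. Handing in.

```bash
python3 -c "
from bench import env
print(env.finish_job())"
```

```text
the job is handed in; nothing more can be done
None
```

The steel block is home in the empty pocket and was let go of there, and the carrier is held by its handle about 12 cm up, level and still, with both blocks in; the job is handed in at about 13.5 s, verdict not shown.

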